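# Unbolt the sample chest and slide its hatch open

### The job

Open the bolted hatch of the sample chest: tip the bolt's handle up out of its notch, slide the bolt all the way out of the hatch's keeper, and lay the handle down into the second notch so that the bolt stays drawn. Only then push the hatch fully open, to its stop at the back, so that the jars inside can be reached. Leave the jar, beaker and bottle on the bench where they stand.

Things in the scene. Friction and masses are not known exactly. Their poses are not given: they have to be found in the camera images.
- chest: White plastic sample chest with a flat white deck, fixed on the bench: spans x -120 to 220, y -210 to 210 mm in its frame, deck 120 high. Origin on the bench surface; at yaw 0 its x points away from the robot, y to the robot's left, z up. All chest x, y below are mm in this frame, heights are above the bench. Opening under the hatch: x -85 to 85, y -180 to -20, jars inside
- lock_notch (a point): Middle of the locking notch, level with the top of the steel guard wall (chest x 0, y 75, height 171). The wall runs along y from 50 to 180, x -4 to 4. Its two notches are 18 mm wide, 22 mm deep and open at the top. The bolt's rod, 12 mm thick, lies behind it along y, axis at x 30, height 138; its two guides (y 42 to 58, 179 to 195) are 152 high
- park_notch (a point): Middle of the parking notch, level with the guard wall's top (chest x 0, y 155, height 171), same shape as the locking notch. The handle lies in it when the bolt is drawn
- bolt (a joint): Slide of rod and handle along chest +y, in m: about 0 (within 0.003) at the start, rod through the hatch's keeper; 0.080 with the handle opposite the parking notch; stops at -0.004 and 0.084. The handle stands at chest y 75 mm plus this. Slides at about 2 N, but only some 4 mm while the handle is in a notch. Rod clear of the keeper from about 0.03
- handle (a joint): Tilt of the handle about the rod, rad. 0: down in a notch, leaning to chest -x, 40 degrees above level. Grows as it is tipped up and back; above 0.35 clear of the guard wall, 0.87 upright, 1.3 rear stop (24 degrees past upright, to +x). Swings freely, 0.12 kg: let go before upright it falls forward into a notch or onto the wall, past upright it stays leaning back. Slides at any tilt clear of the wall
- handle_knob (a point): Centre of the steel ball (22 mm diameter) at the end of the handle, a straight 10 mm steel bar, 95 mm from the rod's axis to this centre. Down in a notch the ball is at chest x -43, height 199; at the rear stop at x 69, height 224
- hatch (a joint): Slide of the steel hatch plate along chest +x, away from the robot: 0 closed, 0.11 m fully open at its stop. Takes about 3 N, stays where it is left. Locked (a few mm of play) while the rod is in its keeper, a steel staple on the hatch at chest y -32 to -12, x 15 to 45 when closed, top at height 155
- hatch_rib (a point): Middle of the top edge of the hatch's grip rib, an upright steel bar on the hatch plate: 100 mm along chest y, 10 mm thick along x, top at height 156; plate's top at height 126. Closed it is at chest x -20, y -110. Push its near face (-x side) towards +x
- jar: Bystander: brown glass jar with a white lid, 70 mm diameter, 100 mm high, standing on the bench beside the chest. Origin at the centre of its underside, z up
- beaker: Bystander: open clear glass beaker, 76 mm diameter, 100 mm high, standing on the bench beside the chest. Origin at the centre of its underside, z up
- flask: Bystander: white plastic bottle, 60 mm diameter, 130 mm high, standing on the bench beside the chest. Origin at the centre of its underside, z up

How it is judged:
By the outcome, as a careful person would: the job done as asked, in the order asked, and still so for the second after the job is handed in, with the robot touching nothing.
It also fails if it takes over 64 s, if anything falls off the work surface, if the arm or the gripper's body presses on something with over 40 N, if the wrist force passes 120 N, or if a joint passes its speed limit or range.

### The arm

A 7-joint arm with a two-finger parallel gripper is mounted at the origin on the work surface. World frame = base frame: x ahead of the robot, y to its left, z up, the work surface at z = 0. Lengths are in m, angles in rad, forces in N, time in s.
With the tool pointing down it reaches from about 0.425 to 0.95 m from the base axis. Payload 16.7 kg.
Tool frame: the origin (TCP) lies between the finger pads; the fingertips stand 8 mm ahead of it and the grasp point (between the pads) lies 11 mm behind it (ctrl.tips_ahead is the distance from the TCP to the fingertips, in m); z points along the fingers, y is the direction in which the jaws open and shut (so a half turn about z gives the same grasp; the last joint's range is limited). The gripper opens to 94 mm and grips with 3 to 60 N. Pads are 16 mm wide; open, the fingers measure 119 mm over their backs; the gripper's body (75 mm by 177 mm) begins 78 mm behind the grasp point.
Start: joints at [-1.357, 0.426, 0.074, 1.606, -0.034, 1.111, -0.067], TCP at [0.24, 0.631, 0.213] pointing down, gripper open.
Joint ranges: [-2.85, 2.85], [-0.5, 2.14], [-1.23, 1.37], [0.21, 2.46], [-1.02, 4.16], [0.16, 2.05], [-2.73, 2.73]. Speed limits (rad/s): [1.89, 1.89, 2.39, 2.39, 3.01, 3.01, 3.01].

### API

Orientations are given as a unit quaternion [w, x, y, z].
In Python, from rig import telemetry, optics, ctrl gives the robot as it stands.
- The arm moves only by the tool send_rows, never from a script. Its argument "plan" is a list of rows, each a list of 4 numbers: the shift along the tool's x, y, z in cm, then the turn about the tool's z in rad. In form: [[tx, ty, tz, roll], ...]. A call has 1 to 8 rows; each row is the pose to reach, as a shift and turn from the pose measured when the call began, along the tool's axes at that moment; what a row does not reach only later rows make up. A row lasts 1/12 s, in which the tool goes at most 41.7 mm and 7.16 degrees, less where a joint would pass 70% of its speed; a pose out of reach is approached as far as the arm can. A call with a gripper value outside its range is refused whole. "fingers" is the closure, from 0 (fully open) to 1 (shut), set as the call begins (left out, the last holds). The fingers move at their own pace and stop on an object; "force" is the grip in N (left out, the last holds). Time passes only in rows, so rows that repeat a pose let the fingers close. It gives the time, the measured TCP pose, the force and the opening at its end, in the units of the state.
- telemetry.sense(): the state, without advancing time (a new reading comes with each control period).
- optics.grab_frame(name): name is "scene" or "top"; returns the picture (384x512x3 uint8, red, green, blue); there is no depth.
- optics.get_calibration(name): a dict with "mtx" (3x3 intrinsics, pixels), "extrinsics" (4x4, takes a point from camera to world coordinates). Camera axes: x right, y up, looking along -z (the intrinsics and any distortion apply to the point x, -y, -z); pixel columns grow to the right and rows downward; lengths in m; the calibration is good to about 2 mm. A picture is of the moment at which its call begins. get_calibration takes no time and is no camera call.
- ctrl.sign_off(): hands the job in, once; it reports no verdict.
The state is a dict: "time_s": time; "q": joint angles; "joint_vel": joint speeds; "joint_torque": joint torques, N m; "eef_pos": TCP position; "eef_rot": TCP orientation; "ft_force": force on the tool from outside, world axes, zero at the start; "torque": the same for the moment, N m; "gripper_width": finger opening in m.
Only numpy, scipy, OpenCV 4.12 (cv2) and the standard library are available. Lean on these libraries where they do the work, as an engineer would, in place of code of your own. Each camera call takes 0.05 s, during which the arm holds its last target.

## Working session

There is one attempt and no reset: what is moved stays moved. The work goes in short steps, Python scripts to look and compute and a tool call to move; the robot and the scene stay as the last step left them, time stands still between calls to the robot, and variables do not carry over. Pictures are saved under pics/ and viewed, and the job is handed in when it is done.

Besides the shell and the picture viewer there is one more tool, called after ">>>" as name(argument=value, ...), one argument or row to a line, values as JSON. send_rows: Moves the arm, as the interface text tells. Its arguments: {"type":"object","properties":{"plan":{"type":"array"},"fingers":{"type":"number"},"force":{"type":"number"}},"required":["plan"]}

```bash
mkdir -p pics
python3 - <<'E'
from rig import telemetry, optics, ctrl
import cv2
for n in ("scene","top"):
    f=optics.grab_frame(n); cv2.imwrite(f"pics/{n}0.png",cv2.resize(f[:,:,::-1],(800,600),interpolation=cv2.INTER_CUBIC))
    c=optics.get_calibration(n); print({k:(v.tolist() if hasattr(v,'tolist') else v) for k,v in c.items()})
s=telemetry.sense(); print(s, ctrl.tips_ahead)
E
```

```text
{'mtx': [[436.89912329601924, 0.0, 253.11197928049367], [0.0, 436.89912329601924, 191.575105282594], [0.0, 0.0, 1.0]], 'extrinsics': [[-0.7915465555347037, -0.37955285365242725, 0.4789506046613214, 1.1569352869107055], [0.6109755041877662, -0.4751404832764962, 0.6332064864120409, 0.768058180973079], [-0.012766507104566728, 0.7938395004256695, 0.6079933090588023, 0.8629969482312284], [0.0, 0.0, 0.0, 1.0]]}
{'mtx': [[394.03537051592826, 0.0, 254.9711680301803], [0.0, 394.03537051592826, 188.49456134308298], [0.0, 0.0, 1.0]], 'extrinsics': [[0.014969738001547892, 0.9966960031514425, -0.07983097297481247, 0.48956130664949343], [-0.9998800499805063, 0.015239150809086905, 0.002766574343593893, -0.025135527078834395], [0.00397398982708068, 0.07977998235496249, 0.9968045755414129, 1.2613532456636665], [0.0, 0.0, 0.0, 1.0]]}
{'time_s': 0.1, 'q': array([-1.35749969,  0.42668193,  0.07384978,  1.60653875, -0.03408186,
        1.11082571, -0.0671223 ]), 'joint_vel': array([ 0.00015045,  0.0005483 , -0.00142492, -0.0010371 ,  0.00133273,
        0.00102655,  0.001023  ]), 'joint_torque': array([ 8.98402330e-03, -9.37474465e+01,  3.67698289e+00, -4.55042195e+01,
       -4.85750393e-02,  1.69509044e-02,  1.38938817e-04]), 'eef_pos': array([0.23943976, 0.63068052, 0.21283911]), 'eef_rot': array([-5.83933248e-05,  1.80426146e-01,  9.83588353e-01, -5.94494009e-04]), 'ft_force': array([ 0.36842372,  0.12679322, -0.20662676]), 'torque': array([ 0.04290402, -0.03352944,  0.00292212]), 'gripper_width': 0.09379881952007617} 0.008
```

View pics/scene0.png

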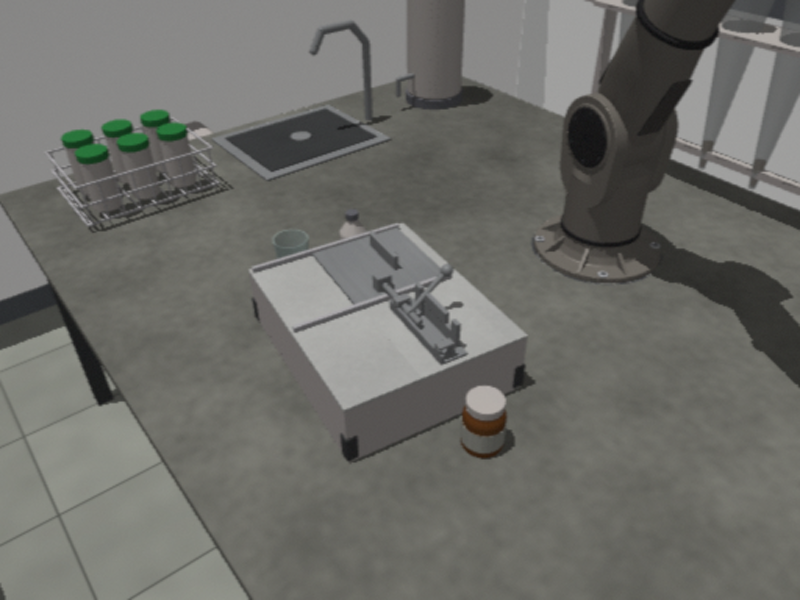

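View pics/top0.png

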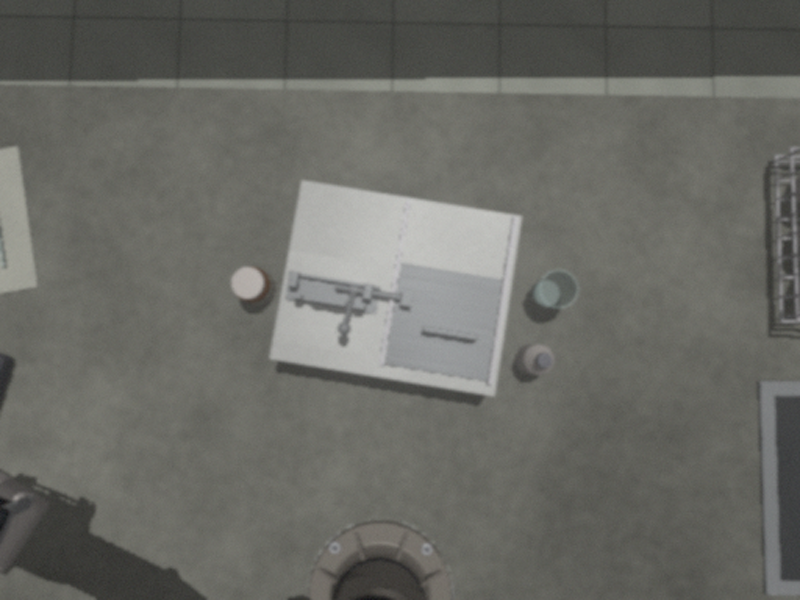

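The scene view shows the chest with its bolt, with the knob near (446,268). In the top view the deck corners are near (302,181), (521,215), (495,396) and (271,360), the knob is at (344,328) and the rib runs (422,330)–(475,338). I'll measure these next.

```bash
cat > h.py <<'E'
import numpy as np, cv2
from rig import telemetry, optics, ctrl
from scipy.spatial.transform import Rotation as R
def cal(n):
    c=optics.get_calibration(n); return np.array(c['mtx']),np.array(c['extrinsics'])
def ray(n,u,v):
    K,T=cal(n); d=np.array([(u-K[0,2])/K[0,0],-(v-K[1,2])/K[1,1],-1.]); return T[:3,3],T[:3,:3]@d
def onz(n,u,v,z):
    o,d=ray(n,u,v); return o+d*(z-o[2])/d[2]
def proj(n,p):
    K,T=cal(n); c=T[:3,:3].T@(np.asarray(p)-T[:3,3]); x=np.array([c[0],-c[1],-c[2]]); x=K@x; return x[:2]/x[2]
def tri(a,b):
    (o1,d1),(o2,d2)=ray(*a),ray(*b); A=np.stack([d1,-d2],1); s=np.linalg.lstsq(A,o2-o1,rcond=None)[0]
    p,q=o1+s[0]*d1,o2+s[1]*d2; return (p+q)/2,np.linalg.norm(p-q)
E
python3 - <<'E'
from h import *
k=512/800
# 0.5-pixel centre
P=lambda x,y:((x+.5)*k-.5,(y+.5)*k-.5)
im=cv2.imread('pics/top0.png')
g=cv2.cvtColor(im,cv2.COLOR_BGR2GRAY)
m=((g>130)).astype(np.uint8)
m[:150]=0;m[420:]=0;m[:,:265]=0;m[:,527:]=0
m=cv2.morphologyEx(m,cv2.MORPH_OPEN,np.ones((3,3)))
cs,_=cv2.findContours(m,0,2);pts=np.concatenate(cs); 
hull=cv2.convexHull(pts); ap=cv2.approxPolyDP(hull,8,True)[:,0]; print(ap)
for a in ap:
    print(a,[np.round(onz('top',*P(*a),z)[:2],4) for z in (.12,.126)])
for z,(x,y) in {'knob':(.199,(344,328))}.items() if 0 else []: pass
print('knob',tri(('top',*P(344,328)),('scene',*P(446,268))))
print('rib ends',onz('top',*P(423,330),.156),onz('top',*P(475,338),.156))
vis=np.hstack([cv2.resize(im[160:400,260:580],None,fx=2.5,fy=2.5)]);cv2.imwrite('pics/topz.png',vis)
s=cv2.imread('pics/scene0.png');cv2.imwrite('pics/scz.png',cv2.resize(s[210:400,240:530],None,fx=2.7,fy=2.7))
E
```

```text
[[301 180]
 [522 216]
 [494 396]
 [269 357]]
[301 180] [array([0.7954, 0.1592]), array([0.7938, 0.1582])]
[522 216] [array([ 0.7332, -0.258 ]), array([ 0.7319, -0.2567])]
[494 396] [array([ 0.3972, -0.2062]), array([ 0.3977, -0.2052])]
[269 357] [array([0.4623, 0.209 ]), array([0.4625, 0.2077])]
knob (array([0.51628986, 0.06443613, 0.20286872]), np.float64(0.0014728274516467806))
rib ends [ 0.51544536 -0.07276761  0.156     ] [ 0.50253417 -0.16612116  0.156     ]
```

View pics/topz.png

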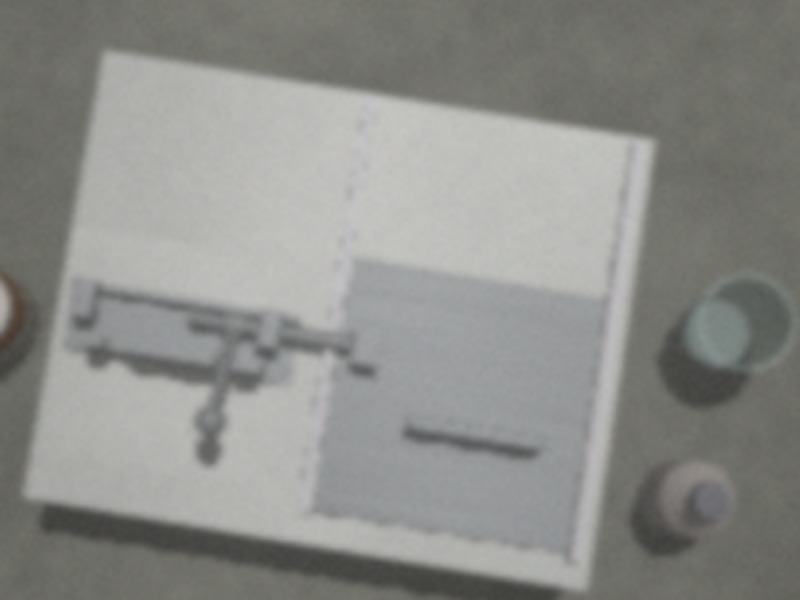

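View pics/scz.png

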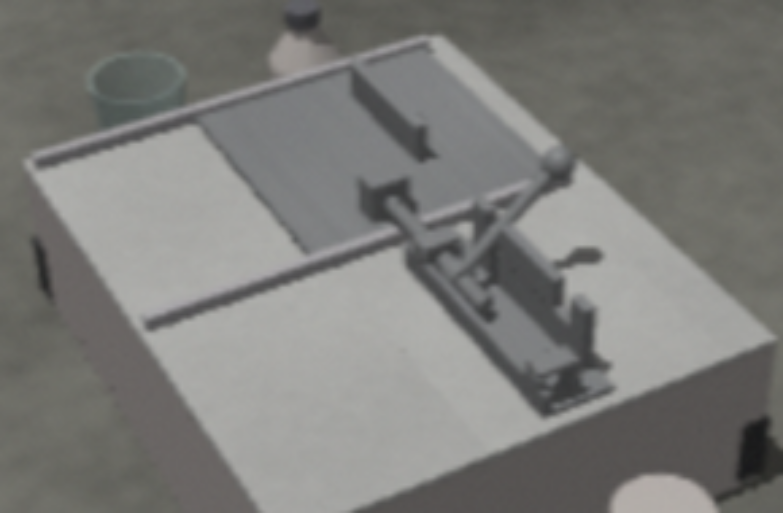

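```bash
cat >> h.py <<'E'
YAW=np.deg2rad(-8.66); O=np.array([.5476,-.0165])
def c2w(x,y,z):
    c,s=np.cos(YAW),np.sin(YAW); return np.array([O[0]+(c*x-s*y)/1e3,O[1]+(s*x+c*y)/1e3,z/1e3])
def w2c(p):
    c,s=np.cos(YAW),np.sin(YAW); d=np.asarray(p[:2])-O; return np.array([c*d[0]+s*d[1],-s*d[0]+c*d[1],p[2]])*1e3
def rot(s):
    q=s['eef_rot']; return R.from_quat([q[1],q[2],q[3],q[0]])
def rows(targets,yaw_tool_y=None):
    "TCP targets in world; prints tool-frame shifts in cm"
    s=telemetry.sense(); r=rot(s); M=r.as_matrix()
    roll=0
    if yaw_tool_y is not None:
        a=np.arctan2(M[1,1],M[0,1]); roll=-((yaw_tool_y-a+np.pi)%(2*np.pi)-np.pi)
    for t in targets: print(np.round(M.T@(np.asarray(t)-s['eef_pos'])*100,2),round(roll,3))
def knob(th,b=0):
    a=np.deg2rad(40)+th; return np.array([30-95*np.cos(a),75+b*1e3,138+95*np.sin(a)])
def show():
    s=telemetry.sense(); print('t',s['time_s'],'tcp chest',np.round(w2c(s['eef_pos']),1),'F',np.round(s['ft_force'],1),'w',round(s['gripper_width'],4),'q',np.round(s['q'],2))
E
python3 - <<'E'
from h import *
k=512/800
P=lambda x,y:((x+.5)*k-.5,(y+.5)*k-.5)
p,e=tri(('top',*P(344,327.2)),('scene',*P(446.3,270.4))); print(p,e,w2c(p))
for n,u,z in (('jar',(249,282),.1),('beaker',(556,287),.1),('flask',(542,357),.13)): q=onz('top',*P(*u),z);print(n,q,w2c(q))
s=telemetry.sense(); 
up=s['eef_pos']+[0,0,.07]
w=c2w(-43,75,270)
rows([up,up+(w-up)*.25,up+(w-up)*.5,up+(w-up)*.75,w],YAW+np.pi/2)
E
```

```text
[0.51719986 0.06530703 0.19878717] 3.057557740187964e-05 [-42.37130141  76.29700188 198.78717186]
jar [0.60255857 0.25540499 0.1       ] [ 13.39107985 277.0802198  100.        ]
beaker [ 0.60197477 -0.32642542  0.1       ] [ 100.42054246 -298.20478653  100.        ]
flask [ 0.46998639 -0.29229485  0.13      ] [ -35.20213649 -284.33691421  130.        ]
[-0.   -0.01 -7.  ] -0.212
[-11.5  -10.79  -6.67] -0.212
[-23.   -21.58  -6.33] -0.212
[-34.5  -32.36  -6.  ] -0.212
[-46.   -43.14  -5.66] -0.212
```

The triangulated knob matches the expected (−43, 75, 199) to within 1.5 mm, so I'm moving over it now.

>>> send_rows(
  plan=[
    [0,0,-3.5,0],
    [0,0,-7,0],
    [-3,-2.8,-7,-0.05],
    [-6,-5.6,-7,-0.1],
    [-9,-8.4,-7,-0.15],
    [-12,-11.2,-6.7,-0.21],
    [-15,-14,-6.5,-0.212],
    [-18,-16.9,-6.5,-0.212],
  ],
  fingers=0,
  force=20,
)

```text
time_s: 0.77
eef_pos: [0.3481, 0.4068, 0.2775]
eef_rot: [-0.0, 0.075, 0.997, -0.001]
ft_force: [1.7, 0.1, 0.7]
gripper_width: 0.0939
```

Run:
```python
from h import *
show(); rows([c2w(-43,75.5,270)],YAW+np.pi/2)
```

```text
t 0.7667 tcp chest [-261.   388.4  277.5] F [1.7 0.1 0.7] w 0.0939 q [-1.1   0.14  0.13  1.85 -0.02  1.16  0.46]
[-21.77 -31.31   0.79] 0.001
```

>>> send_rows(
  plan=[
    [-2.3,-3.3,0.1,0],
    [-4.6,-6.6,0.2,0],
    [-6.9,-9.9,0.3,0],
    [-9.2,-13.2,0.4,0],
    [-11.5,-16.5,0.5,0],
    [-13.8,-19.8,0.6,0],
    [-16.1,-23.1,0.7,0],
    [-18.4,-26.4,0.8,0],
  ],
)

```text
time_s: 1.43
eef_pos: [0.4908, 0.1162, 0.2699]
eef_rot: [-0.0, 0.075, 0.997, -0.001]
ft_force: [0.6, 1.5, 0.3]
gripper_width: 0.0941
```

Run:
```python
from h import *
show(); rows([c2w(-43,75.5,270),c2w(-43,75.5,188)],YAW+np.pi/2)
```

```text
t 1.4333 tcp chest [-76.1 122.6 269.9] F [0.6 1.5 0.3] w 0.0941 q [-0.74  0.09  0.4   1.93 -0.04  1.13  1.1 ]
[-3.31 -4.72 -0.01] 0.001
[-3.31 -4.71  8.19] 0.001
```

>>> send_rows(
  plan=[
    [-1.6,-2.4,0,0],
    [-3.2,-4.6,0,0],
    [-3.3,-4.7,0.5,0],
    [-3.3,-4.7,2.5,0],
    [-3.3,-4.7,4.5,0],
    [-3.3,-4.7,6.5,0],
    [-3.3,-4.7,8.2,0],
    [-3.3,-4.7,8.2,0],
  ],
)

```text
time_s: 2.1
eef_pos: [0.5144, 0.0647, 0.1849]
eef_rot: [-0.002, 0.075, 0.997, -0.002]
ft_force: [-0.5, 0.6, 0.0]
gripper_width: 0.0941
```

Run:
```python
from h import *
show()
for n in ("scene","top"):
    f=optics.grab_frame(n)[:,:,::-1]
    f=f[120:270,130:350] if n=="scene" else f[90:270,150:370]
    cv2.imwrite(f"pics/{n}1.png",cv2.resize(f,None,fx=3,fy=3,interpolation=cv2.INTER_CUBIC))
```

```text
t 2.1 tcp chest [-45.   75.3 184.9] F [-0.5  0.6  0. ] w 0.0941 q [-0.64  0.21  0.45  2.   -0.11  0.96  1.29]
```

View pics/scene1.png

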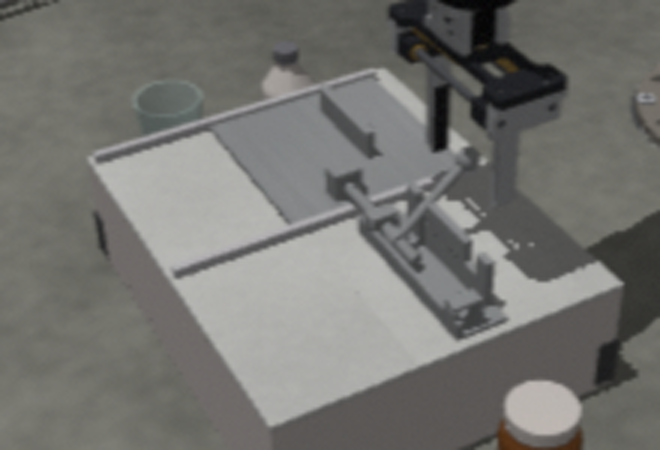

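The knob at (467,157) sits between the two fingers. I'll correct 2–3 mm and close on it.

>>> send_rows(
  plan=[
    [-0.2,0,-0.3,0],
    [-0.2,0,-0.3,0],
    [-0.2,0,-0.3,0],
    [-0.2,0,-0.3,0],
    [-0.2,0,-0.3,0],
    [-0.2,0,-0.3,0],
    [-0.2,0,-0.3,0],
    [-0.2,0,-0.3,0],
  ],
  fingers=1,
  force=20,
)

```text
time_s: 2.87
eef_pos: [0.518, 0.0645, 0.1909]
eef_rot: [-0.001, 0.075, 0.997, -0.001]
ft_force: [0.3, -0.1, 0.0]
gripper_width: 0.0444
```

Run:
```python
from h import *
show()
s=telemetry.sense(); k0=knob(0)
M=rot(s).as_matrix()
c=w2c(s['eef_pos'])
for th in (.1,.2,.3,.4,.5,.6):
    d=knob(th)-k0; print(th,d)
    rows([c2w(*(c+d))],YAW+np.pi/2)
```

```text
t 2.8667 tcp chest [-41.4  75.6 190.9] F [ 0.3 -0.1  0. ] w 0.0444 q [-0.64  0.21  0.45  1.99 -0.11  0.97  1.29]
0.1 [6.45987789 0.         6.96022947]
[-0.64 -0.   -0.7 ] 0.001
0.2 [13.5823468   0.         13.24077511]
[-1.36 -0.   -1.33] 0.001
0.3 [21.29624135  0.         18.77888377]
[-2.13 -0.01 -1.88] 0.001
0.4 [29.52448687  0.         23.51922051]
[-2.95 -0.01 -2.36] 0.001
0.5 [38.18486945  0.         27.41442144]
[-3.81 -0.01 -2.75] 0.001
0.6 [47.1908574   0.         30.42556702]
[-4.71 -0.01 -3.05] 0.001
```

Fingers are still closing. Hold about 3 mm lower while they finish.

>>> send_rows(
  plan=[
    [0.1,0,0.2,0],
    [0.1,0,0.2,0],
    [0.1,0,0.2,0],
    [0.1,0,0.2,0],
    [0.1,0,0.2,0],
    [0.1,0,0.2,0],
    [0.1,0,0.2,0],
    [0.1,0,0.2,0],
  ],
)

```text
time_s: 3.53
eef_pos: [0.517, 0.0647, 0.1889]
eef_rot: [-0.001, 0.075, 0.997, -0.001]
ft_force: [0.0, 0.4, 0.0]
gripper_width: 0.0209
```

Run:
```python
from h import *
show()
```

```text
t 3.5333 tcp chest [-42.5  75.7 188.9] F [0.  0.4 0. ] w 0.0209 q [-0.64  0.21  0.45  1.99 -0.11  0.96  1.29]
```

Gripped at about 21 mm. Tip up along the arc to about 0.6 rad.

>>> send_rows(
  plan=[
    [-0.3,0,-0.35,0],
    [-0.64,0,-0.7,0],
    [-1.36,0,-1.33,0],
    [-2.13,0,-1.88,0],
    [-2.95,0,-2.36,0],
    [-3.81,0,-2.75,0],
    [-4.7,0,-3.05,0],
    [-4.7,0,-3.05,0],
  ],
)

```text
time_s: 4.2
eef_pos: [0.5656, 0.0575, 0.2201]
eef_rot: [-0.0, 0.075, 0.997, -0.001]
ft_force: [-3.9, 1.1, 9.3]
gripper_width: 0.0209
```

Run:
```python
from h import *
show()
for n in ("scene","top"):
    f=optics.grab_frame(n)[:,:,::-1]
    f=f[120:270,130:350] if n=="scene" else f[90:270,150:370]
    cv2.imwrite(f"pics/{n}2.png",cv2.resize(f,None,fx=3,fy=3,interpolation=cv2.INTER_CUBIC))
rows([c2w(*(knob(.6,.08)+[0,0.7,-10]))],YAW+np.pi/2)
```

```text
t 4.2 tcp chest [  6.6  75.8 220.1] F [-3.9  1.1  9.3] w 0.0209 q [-0.6   0.26  0.46  1.86 -0.13  1.05  1.33]
[0.08 7.99 0.01] 0.001
```

View pics/scene2.png

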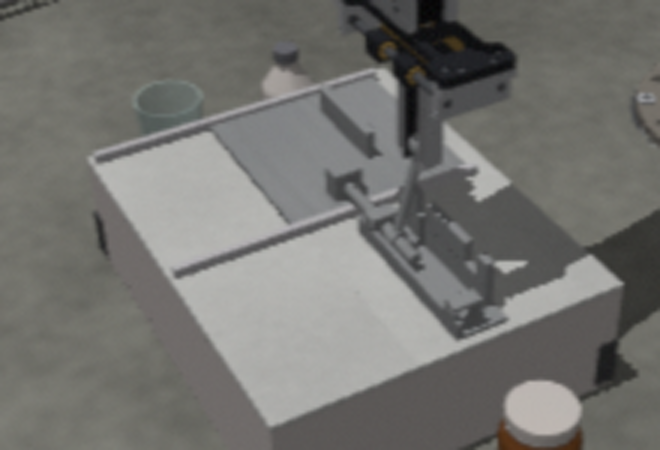

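The handle at (410,190) is nearly upright between the fingers and clear of the wall. Next I slide it 80 mm.

>>> send_rows(
  plan=[
    [0,1,0,0],
    [0,2.2,0,0],
    [0,3.5,0,0],
    [0,4.8,0,0],
    [0,6,0,0],
    [0,7.2,0,0],
    [0,8,0,0],
    [0,8,0,0],
  ],
)

```text
time_s: 4.97
eef_pos: [0.5762, 0.1404, 0.2196]
eef_rot: [-0.001, 0.073, 0.997, -0.0]
ft_force: [-2.9, 2.3, 7.6]
gripper_width: 0.0207
```

Run:
```python
from h import *
show()
for n in ("scene","top"):
    f=optics.grab_frame(n)[:,:,::-1]
    f=f[120:270,130:350] if n=="scene" else f[90:270,150:370]
    cv2.imwrite(f"pics/{n}3.png",cv2.resize(f,None,fx=3,fy=3,interpolation=cv2.INTER_CUBIC))
for th in (.5,.4,.3,.2,.1,0): rows([c2w(*(knob(th,.08)+[0,0,-10]))],YAW+np.pi/2)
```

```text
t 4.9667 tcp chest [  4.7 159.4 219.6] F [-2.9  2.3  7.6] w 0.0207 q [-0.69  0.3   0.42  1.81 -0.14  1.06  1.21]
[ 0.94 -0.33  0.32] 0.003
[ 1.81 -0.32  0.71] 0.003
[ 2.63 -0.32  1.19] 0.003
[ 3.4  -0.32  1.74] 0.003
[ 4.11 -0.31  2.37] 0.003
[ 4.76 -0.31  3.07] 0.003
```

View pics/scene3.png

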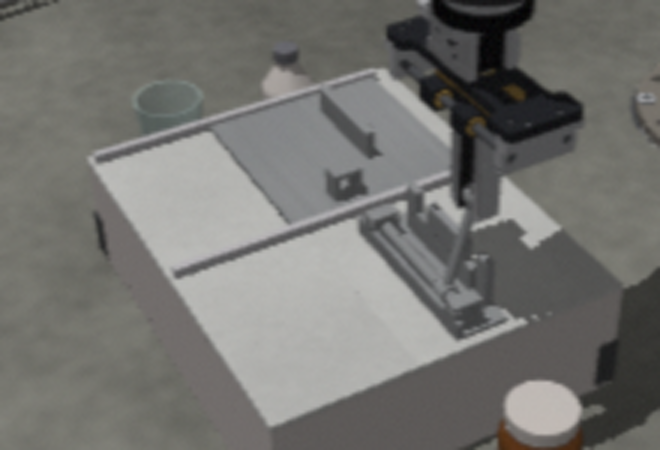

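View pics/top3.png

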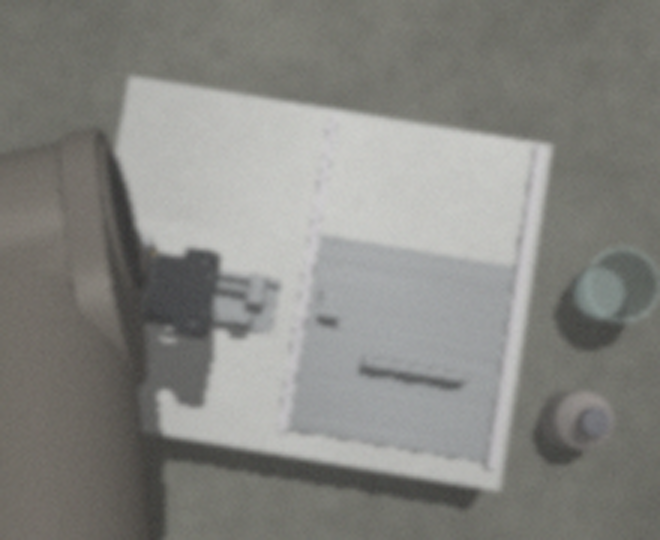

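The rod is out of the keeper, whose empty hole is visible at (347,182). The slide overshot to y≈159, so I back up about 4 mm before lowering.

>>> send_rows(
  plan=[
    [0.0,-0.2,0,0],
    [0.0,-0.4,0,0],
    [0.0,-0.4,0,0],
    [0.0,-0.4,0,0],
  ],
)

```text
time_s: 5.4
eef_pos: [0.5756, 0.1357, 0.2197]
eef_rot: [-0.001, 0.074, 0.997, -0.0]
ft_force: [-1.9, 1.7, 4.0]
gripper_width: 0.0206
```

Run:
```python
from h import *
show()
for th in (.5,.4,.3,.2,.1,0): rows([c2w(*(knob(th,.08)+[0,0.3,-10]))],YAW+np.pi/2)
```

```text
t 5.4 tcp chest [  4.8 154.7 219.7] F [-1.9  1.7  4. ] w 0.0206 q [-0.69  0.3   0.43  1.81 -0.14  1.06  1.22]
[0.93 0.07 0.32] 0.003
[1.8  0.07 0.72] 0.003
[2.62 0.07 1.19] 0.003
[3.39 0.07 1.75] 0.003
[4.1  0.08 2.37] 0.003
[4.75 0.08 3.07] 0.003
```

>>> send_rows(
  plan=[
    [0.5,0.07,0.15,0],
    [0.93,0.07,0.32,0],
    [1.4,0.07,0.5,0],
    [1.8,0.07,0.72,0],
    [2.2,0.07,0.95,0],
    [2.62,0.07,1.19,0],
    [3.0,0.07,1.45,0],
    [3.0,0.07,1.45,0],
  ],
)

```text
time_s: 6.07
eef_pos: [0.545, 0.1408, 0.2046]
eef_rot: [-0.001, 0.074, 0.997, -0.001]
ft_force: [0.3, -1.6, -1.9]
gripper_width: 0.0208
```

Run:
```python
from h import *
show()
for th in (.2,.1,0): rows([c2w(*(knob(th,.08)+[0,0.3,-10]))],YAW+np.pi/2)
f=optics.grab_frame("scene")[:,:,::-1][150:250,230:350]
cv2.imwrite("pics/scene4.png",cv2.resize(f,None,fx=5,fy=5,interpolation=cv2.INTER_CUBIC))
```

```text
t 6.0667 tcp chest [-26.2 155.1 204.6] F [ 0.3 -1.6 -1.9] w 0.0208 q [-0.72  0.27  0.42  1.89 -0.13  1.02  1.18]
[0.29 0.02 0.23] 0.004
[1.01 0.02 0.86] 0.004
[1.65 0.02 1.56] 0.004
```

View pics/scene4.png

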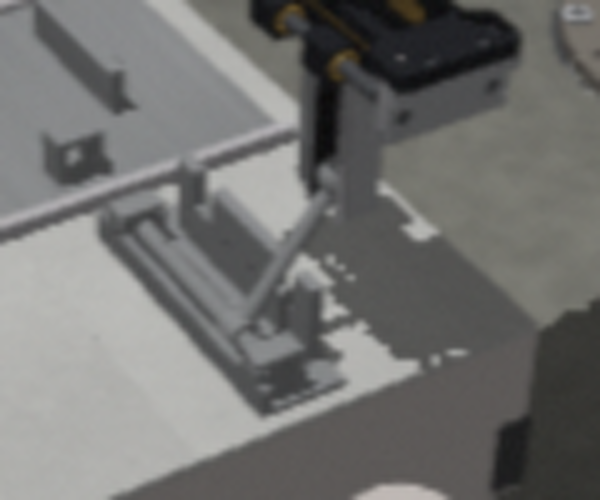

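The handle bar is entering the second notch at about (285,270), in the gap between the wall and the end post. Forces are low, so I continue down.

>>> send_rows(
  plan=[
    [0.29,0,0.23,0],
    [0.65,0,0.55,0],
    [1.0,0,0.86,0],
    [1.35,0,1.2,0],
    [1.6,0,1.5,0],
    [1.6,0,1.5,0],
    [1.6,0,1.5,0],
  ],
)

```text
time_s: 6.7
eef_pos: [0.5294, 0.1432, 0.1899]
eef_rot: [-0.001, 0.074, 0.997, -0.0]
ft_force: [-0.1, -1.0, 1.0]
gripper_width: 0.0209
```

Run:
```python
from h import *
show()
f=optics.grab_frame("scene")[:,:,::-1][150:250,230:350]
cv2.imwrite("pics/scene5.png",cv2.resize(f,None,fx=5,fy=5,interpolation=cv2.INTER_CUBIC))
```

```text
t 6.7 tcp chest [-42.  155.1 189.9] F [-0.1 -1.   1. ] w 0.0209 q [-0.73  0.26  0.41  1.93 -0.12  0.98  1.16]
```

View pics/scene5.png

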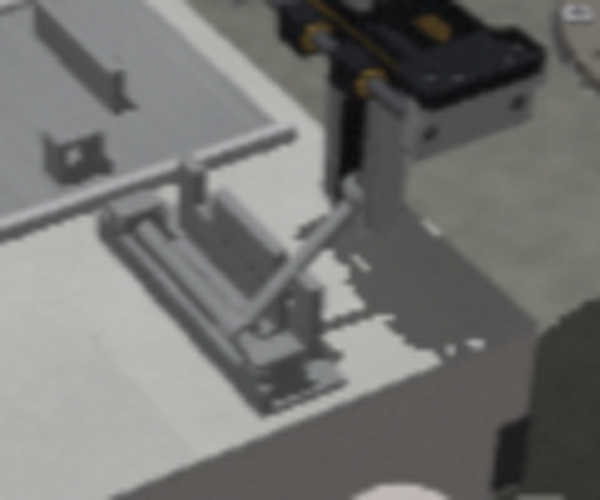

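The handle now lies in the park notch, with the knob at chest (−42, 155) and height 199. Release, with the fingers opening to 94 mm.

>>> send_rows(
  plan=[
    [0,0,0,0],
    [0,0,0,0],
    [0,0,0,0],
    [0,0,0,0],
    [0,0,0,0],
    [0,0,0,0],
    [0,0,0,0],
    [0,0,0,0],
  ],
  fingers=0.4,
)

```text
time_s: 7.42
eef_pos: [0.5295, 0.1432, 0.1899]
eef_rot: [-0.001, 0.074, 0.997, -0.0]
ft_force: [0.2, -0.5, -0.1]
gripper_width: 0.0566
```

>>> send_rows(
  plan=[
    [0,0,-1,0],
    [0,0,-3,0],
    [0,0,-5,0],
    [0,0,-7,0],
    [0,0,-8,0],
    [0,0,-8,0],
  ],
)

```text
time_s: 7.92
eef_pos: [0.5307, 0.1435, 0.2724]
eef_rot: [0.0, 0.074, 0.997, 0.001]
ft_force: [-0.2, 0.0, 0.7]
gripper_width: 0.0563
```

Run:
```python
from h import *
show()
f=optics.grab_frame("scene")[:,:,::-1][120:270,130:350]
cv2.imwrite("pics/scene6.png",cv2.resize(f,None,fx=3.6,fy=3.6,interpolation=cv2.INTER_CUBIC))
rows([c2w(-65,-110,270),c2w(-65,-110,145)],YAW)
```

```text
t 7.9167 tcp chest [-40.8 155.7 272.4] F [-0.2  0.   0.7] w 0.0563 q [-0.75  0.17  0.43  1.84 -0.08  1.15  1.12]
[  2.45 -26.54   0.08] 1.575
[  2.45 -26.54  12.58] 1.575
```

View pics/scene6.png

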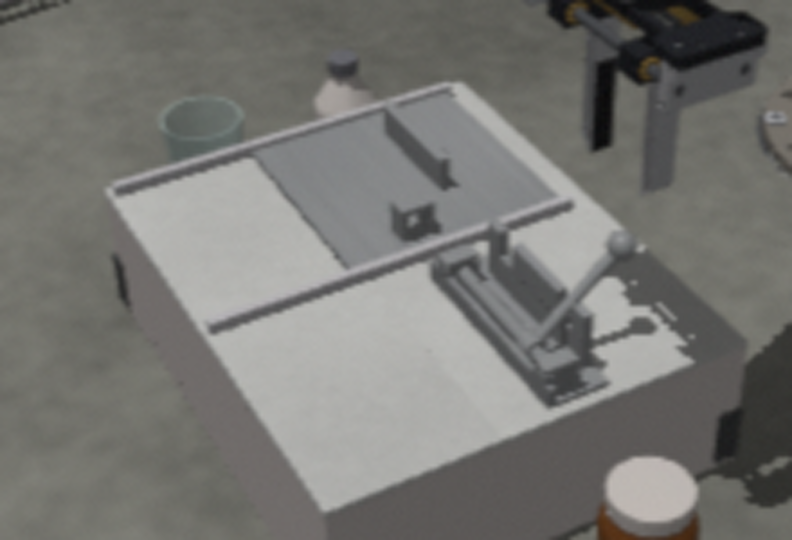

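The handle lies in the park notch by itself and the rod is out of the keeper. Next I close the fingers and move in front of the rib.

>>> send_rows(
  plan=[
    [0.3,-3.3,0,0],
    [0.6,-6.6,0,0],
    [0.9,-9.9,0,0],
    [1.2,-13.2,0,0],
    [1.5,-16.5,0,0],
    [1.9,-19.9,0,0],
    [2.2,-23.2,0,0],
    [2.4,-26.5,0,0],
  ],
  fingers=1,
)

```text
time_s: 8.63
eef_pos: [0.466, -0.1165, 0.2698]
eef_rot: [-0.001, 0.074, 0.997, 0.0]
ft_force: [1.6, 0.0, -0.5]
gripper_width: 0.0059
```

Run:
```python
from h import *
show()
rows([c2w(-65,-110,270),c2w(-62,-110,144)],YAW+np.pi/2)
```

```text
t 8.6333 tcp chest [ -65.6 -111.2  269.8] F [ 1.6  0.  -0.5] w 0.0059 q [-0.48  0.04  0.62  1.99 -0.02  1.13  1.57]
[-0.06  0.12 -0.02] 0.004
[-0.38  0.12 12.58] 0.004
```

>>> send_rows(
  plan=[
    [-0.1,0.1,2.5,0],
    [-0.2,0.1,5,0],
    [-0.3,0.1,7.5,0],
    [-0.3,0.1,10,0],
    [-0.3,0.1,11.5,0],
    [-0.3,0.1,12.4,0],
    [-0.3,0.1,12.4,0],
    [-0.3,0.1,12.4,0],
  ],
)

```text
time_s: 9.3
eef_pos: [0.4687, -0.1161, 0.1457]
eef_rot: [-0.001, 0.074, 0.997, -0.0]
ft_force: [-0.5, 0.6, 0.2]
gripper_width: 0.0003
```

Run:
```python
from h import *
show()
f=optics.grab_frame("scene")[:,:,::-1][120:270,130:350]
cv2.imwrite("pics/scene7.png",cv2.resize(f,None,fx=3.6,fy=3.6,interpolation=cv2.INTER_CUBIC))
rows([c2w(-30,-110,144),c2w(77,-110,144)],YAW+np.pi/2)
```

```text
t 9.3 tcp chest [ -63.  -110.3  145.7] F [-0.5  0.6  0.2] w 0.0003 q [-0.43  0.22  0.61  2.12 -0.17  0.85  1.71]
[-3.26  0.01  0.22] 0.004
[-13.96  -0.03   0.21] 0.004
```

View pics/scene7.png

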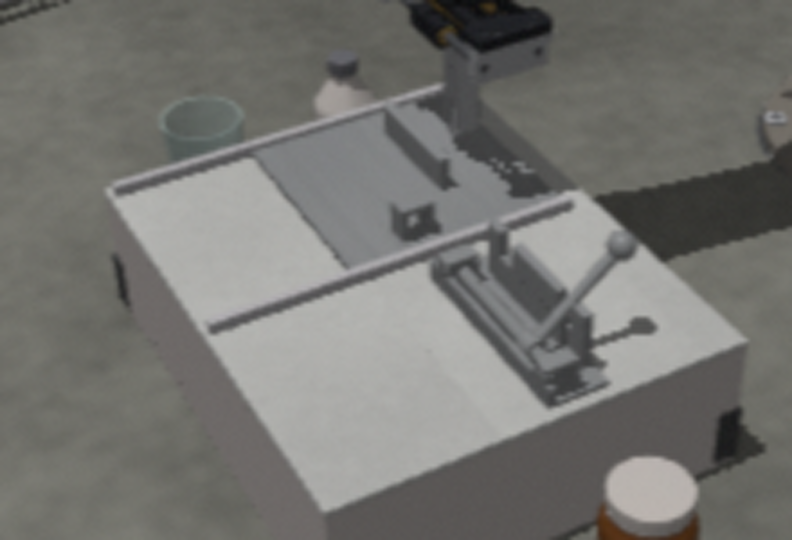

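The closed fingers stand in front of the rib at (463,120). Now I push, slowly.

>>> send_rows(
  plan=[
    [-1.5,0,0.2,0],
    [-2.8,0,0.2,0],
    [-3.8,0,0.2,0],
    [-4.8,0,0.2,0],
    [-5.8,0,0.2,0],
    [-6.8,0,0.2,0],
    [-7.8,0,0.2,0],
    [-8.8,0,0.2,0],
  ],
)

```text
time_s: 10.02
eef_pos: [0.557, -0.1291, 0.1442]
eef_rot: [-0.001, 0.074, 0.997, 0.0]
ft_force: [-3.9, 1.0, 3.5]
gripper_width: 0.0003
```

Run:
```python
from h import *
show()
rows([c2w(70,-110,144),c2w(77,-110,144)],YAW+np.pi/2)
```

```text
t 10.0167 tcp chest [  26.3 -109.9  144.2] F [-3.9  1.   3.5] w 0.0003 q [-0.35  0.38  0.58  1.93 -0.26  0.91  1.79]
[-4.37 -0.02  0.01] 0.004
[-5.07 -0.02  0.01] 0.004
```

>>> send_rows(
  plan=[
    [-1,0,0,0],
    [-2,0,0,0],
    [-3,0,0,0],
    [-3.8,0,0,0],
    [-4.3,0,0,0],
    [-4.6,0,0,0],
    [-4.8,0,0,0],
    [-4.8,0,0,0],
  ],
)

```text
time_s: 10.68
eef_pos: [0.6048, -0.1362, 0.1441]
eef_rot: [-0.001, 0.074, 0.997, 0.0]
ft_force: [0.6, 0.4, -0.7]
gripper_width: 0.0007
```

Run:
```python
from h import *
show()
f=optics.grab_frame("scene")[:,:,::-1][120:270,130:350]
cv2.imwrite("pics/scene8.png",cv2.resize(f,None,fx=3.6,fy=3.6,interpolation=cv2.INTER_CUBIC))
```

```text
t 10.6833 tcp chest [  74.6 -109.8  144.1] F [ 0.6  0.4 -0.7] w 0.0007 q [-0.31  0.46  0.57  1.82 -0.3   0.95  1.81]
```

View pics/scene8.png

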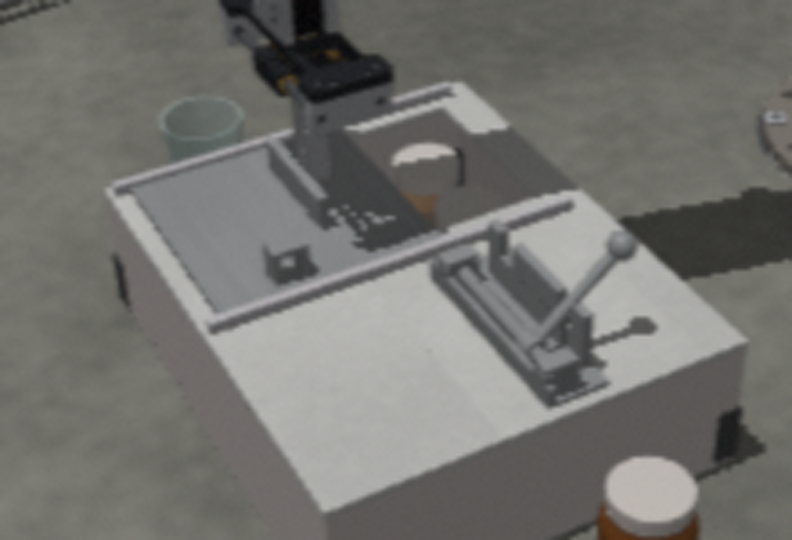

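The hatch is nearly open, with no stop force felt yet. Creep on until the stop shows in the force.

>>> send_rows(
  plan=[
    [-0.15,0,0,0],
    [-0.3,0,0,0],
    [-0.3,0,0,0],
    [-0.3,0,0,0],
  ],
)

```text
time_s: 11.07
eef_pos: [0.6068, -0.1366, 0.1441]
eef_rot: [-0.001, 0.074, 0.997, 0.0]
ft_force: [-7.0, 1.4, 4.1]
gripper_width: 0.0004
```

>>> send_rows(
  plan=[
    [-0.2,0,0,0],
    [-0.3,0,0,0],
    [-0.4,0,0,0],
    [-0.4,0,0,0],
  ],
)

```text
time_s: 11.4
eef_pos: [0.6069, -0.1367, 0.144]
eef_rot: [-0.005, 0.074, 0.997, 0.001]
ft_force: [-28.6, 6.2, 22.6]
gripper_width: 0.0002
```

Firm stop: 29 N with no motion, at chest x≈77 as expected. Back off and lift away.

>>> send_rows(
  plan=[
    [0.6,0,0,0],
    [1.2,0,0,0],
    [1.5,0,-1,0],
    [1.5,0,-4,0],
    [1.5,0,-7,0],
    [1.5,0,-10,0],
    [1.5,0,-13,0],
    [1.5,0,-13,0],
  ],
)

```text
time_s: 12.07
eef_pos: [0.5958, -0.1358, 0.2807]
eef_rot: [-0.001, 0.074, 0.997, 0.001]
ft_force: [0.2, -0.2, -0.5]
gripper_width: 0.0008
```

>>> send_rows(
  plan=[
    [4,0,0,0],
    [8,0,0,0],
    [11,0,0,0],
    [14,0,0,0],
    [14,0,0,0],
    [14,0,0,0],
  ],
)

```text
time_s: 12.57
eef_pos: [0.4569, -0.1149, 0.282]
eef_rot: [0.001, 0.074, 0.997, 0.003]
ft_force: [0.6, 1.4, 1.0]
gripper_width: 0.0002
```

Run:
```python
from h import *
show()
for n in ("scene","top"):
    f=optics.grab_frame(n)[:,:,::-1]
    f=f[120:300,130:350] if n=="scene" else f[90:270,120:400]
    cv2.imwrite(f"pics/{n}9.png",cv2.resize(f,None,fx=2.8,fy=2.8,interpolation=cv2.INTER_CUBIC))
```

```text
t 12.5667 tcp chest [ -74.8 -110.9  282. ] F [0.6 1.4 1. ] w 0.0002 q [-0.5  -0.    0.63  1.99 -0.    1.15  1.55]
```

View pics/scene9.png

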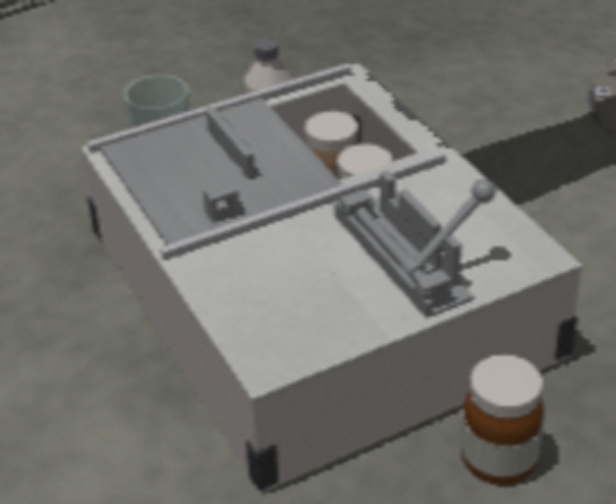

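View pics/top9.png

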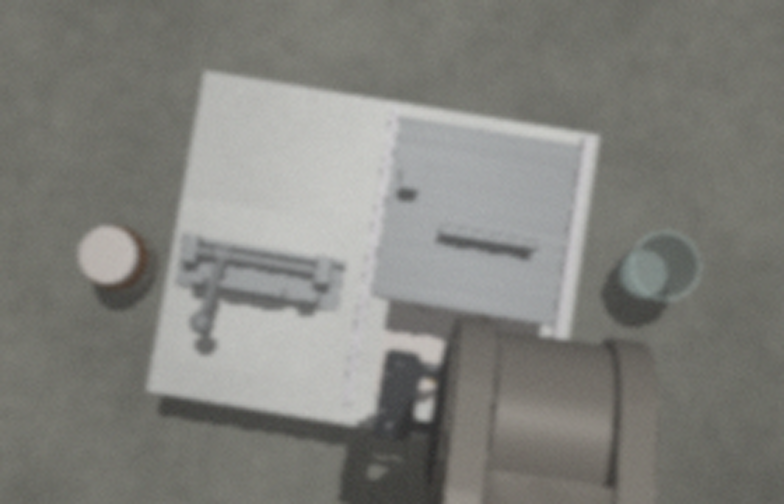

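The handle is in the park notch, with the knob at (484,190) in the scene view. The hatch is back, two jars show in the opening, and the jar, beaker and bottle still stand. One numeric check of the rib and knob, then I hand in.

Run:
```python
from h import *
f=lambda x,y,ox,oy,k:(ox+(x+.5)/k-.5,oy+(y+.5)/k-.5)
print('knob',w2c(tri(('top',*f(201,321,120,90,2.8)),('scene',*f(484,190,130,120,2.8)))[0]))
a=w2c(onz('top',*f(487,243,120,90,2.8),.156)); b=w2c(onz('top',*[(v+.5)*.64-.5 for v in (449,334)],.156)); print('rib',a,b,a-b)
ctrl.sign_off(); show()
```

```text
knob [-42.71017891 154.38983978 200.98370318]
rib [  83.55606107 -108.88049478  156.        ] [ -22.66941858 -107.60080228  156.        ] [106.22547966  -1.2796925    0.        ]
the job is handed in; nothing more can be done
the job is handed in; nothing more can be done
```

The chest is open and the job is handed in, at about 12.7 s of the 64 s allowed. I gripped the knob, tipped the handle up, slid the bolt about 80 mm and laid the handle in the park notch. After letting go, I pushed the hatch back by its rib until it hit its stop.

- **Bolt:** after release the knob measured at chest (-43, 154), height 201 mm. The parked position should be (-43, 155), height 199 mm. The pictures show the rod out of the keeper.
- **Hatch:** the push ended firmly, at about 29 N with no further motion, with the fingertips where full opening predicts. The picture estimate of the rib's travel was 106 mm against the nominal 110 mm. That estimate came from hand-picked pixels good to a few mm, so I trusted the contact force.
- **Surroundings:** two jars can be seen in the opening. In the last scene view the jar, beaker and bottle stood as before, though I did not re-measure them. The arm had backed clear and was touching nothing.

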